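Pin the jig, flip its prop leg and hold the frame upright

ROBOT

A 6-joint arm with a two-finger parallel gripper is mounted at the origin on the work surface. World frame = base frame: x ahead of the robot, y to its left, z up, the work surface at z = 0. Lengths are in m, angles in rad, forces in N, time in s.
With the tool pointing down it reaches from about 0.325 to 0.85 m from the base axis. Payload 4.4 kg.
Tool frame: the origin (TCP) lies between the finger pads; the fingertips stand 25 mm ahead of it and the grasp point (between the pads) lies 6 mm ahead of it (finger_overhang is the z of the fingertips in the tool frame, in m); z points along the fingers, y is the line along which they close (so a half turn about z gives the same grasp; the last joint's range is limited). The gripper opens to 94 mm and grips with 3 to 60 N. Pads are 16 mm wide; open, the fingers measure 119 mm over their backs; the gripper's body (75 mm by 177 mm) begins 78 mm behind the grasp point.
Start: joints at [1.046, 0.207, 1.542, -0, 1.393, -0.15], TCP at [0.21, 0.535, 0.21] pointing down, gripper open.
Joint ranges: [-2.73, 2.73], [-0.86, 2.22], [0.23, 2.46], [-1.11, 4.25], [0.08, 2.63], [-2.82, 2.82]. Speed limits (rad/s): [2.79, 2.79, 3.14, 3.14, 3.14, 3.14].

INTERFACE

Orientations are given as a rotation vector (axis times angle).
In Python, from plant import move_pose, move_linear, move_joints, open_gripper, grab, sleep, solve_ik, get_image, MotionError, hand_in, current_time, current_joint_pos, current_joint_velocities, current_tau, current_tool_pos, current_eef_rot, current_contact_force, current_moment, current_grip_width, current_gripper_force, finger_overhang gives the robot as it stands. Calls block until the motion is done:
- move_pose(position, orientation): joint-space move of the TCP to a pose.
- move_linear(position, ori=None, vel=0.15, stop_force=None): straight line of the TCP; ori=None keeps the orientation; vel is the mean speed in m/s. With stop_force (N) it stops when the force on the tool has changed by that much, and returns True; else False.
- move_joints(angles): joint-space move.
- open_gripper() and grab(): open the fingers fully, or close them until they stop; the grip force is fixed at half the most.
- sleep(seconds).
- solve_ik(position, orientation): joint angles nearest the present ones, or None.
- get_image(name): name is "scene" or "top" or "wrist"; returns a dict with "image" (400x640x3 uint8, red, green, blue), "K" (3x3 intrinsics, pixels), "R" (3x3) and "t" (3): a world point X has camera coordinates R X + t. Camera axes: x right, y down, z forward; pixel columns grow to the right and rows downward; lengths in m; the calibration is good to about 2 mm. The wrist camera is an equidistant fisheye: a pixel r from the principal point sees the ray r / f radians off the axis. A picture is of the moment at which its call begins. There is no depth.
A pose or a line that the arm cannot do raises MotionError and nothing moves.
- hand_in(): hands the job in; it is judged then, once.
Readings, each from a call of its own:
- current_time(): time.
- current_joint_pos(): joint angles.
- current_joint_velocities(): joint speeds.
- current_tau(): joint torques, N m.
- current_tool_pos(): TCP position.
- current_eef_rot(): TCP orientation.
- current_contact_force(): force on the tool from outside, world axes, zero at the start.
- current_moment(): the same for the moment, N m.
- current_grip_width(): finger opening in m.
- current_gripper_force(): force on a finger pad.
Only numpy, scipy, OpenCV 4.12 (cv2) and the standard library are available. Lean on these libraries where they do the work, as an engineer would, in place of code of your own. Each camera call takes 0.05 s, during which the arm holds its last target. There are 200 camera calls.

TASK

Lock the jig to the bench by pushing the long-handled retaining pin from the rack fully home through its lug into the bench block, and then flip the spring-loaded prop leg on the tilting frame over centre, all the way down to its stop. Only after that take hold of the frame, raise it upright and keep holding it there: it tips back if let go, so finish with the gripper still holding the frame upright and still, the pin home and the leg down. Leave the other things on the bench and in the rack where they are.

Things in the scene. Friction and masses are not known exactly. Their poses are not given: they have to be found in the camera images.
- jig: fixed aluminium jig; origin on the bench under the frame's hinge line; z up, x away from the robot at yaw 0 (the way the frame leans at first), y left, along the hinge. Base plate: top 36 mm up, x -130 to +120, y -125 to +100 mm; on it two 42 mm clevis ears at y +-36 mm and, behind the frame, two rubber-tipped rest posts 51 mm tall
- lock_hole (a point): centre of the lock hole's mouth, 36 mm above the bench, in the 70 mm square lug at the jig's left (jig frame x -50, y +135 mm). Vertical, 14.5 mm wide with 2 mm chamfer through the 12 mm lug, then 16 mm wide through the dark steel bench block below; 36 mm deep in all
- pin: loose round steel retaining pin, 70 mm long, about 60 g, upright in one of the rack's three holes, the tallest there. Origin at the centre of its lower tip, z up along it. Chamfered shank 12 mm wide, 34 mm long; a 26 mm collar 4 mm thick; a round handle 18 mm wide from 38 to 70 mm above the tip. Home, the collar rests on the lug, the tip 34 mm below its top
- pin_rack: fixed grey plastic block, 140 (x) x 50 (y) x 38 mm tall, origin under its centre; three holes 45 mm apart along its x, 14.5 mm wide, 36 mm deep; pin, stud and plunger stand in them with their collars on its top, in any order
- frame (a joint): lean of the tilting frame about the hinge, rad: 0 upright; 0.5 at the start, leaning to the jig's +x on its rests; negative = tipped forward. Turns freely; its weight (about 1 kg, a block on its back) pulls it back to 0.5 even from upright: about 1 N at the grip bar upright, 3 N leaning. With the leg down the toe meets the base plate at upright and stops it tipping forward
- frame_hinge (a point): middle of the frame's hinge line, 58 mm above the bench over the jig's origin; z points up along the frame and leans with it. The frame is 136 mm wide: two 16 mm square uprights at y +-60 mm, an open window between them from 125 mm up
- grip_bar (a point): middle of the frame's top bar: a round bar 14 mm in diameter along the jig's y, 136 mm long, 215 mm from the hinge; open window beneath it. Handle the frame here, pinching across the bar
- leg (a joint): angle of the prop leg about its pivot on the front of the frame's right (-y) upright, rad: 0 folded up along the frame, 2.583 down at its stop; it swings forward (jig's -x) and down in the plane across the hinge. Over-centre spring: below about 1.25 it snaps back up, above that it snaps down to the stop by itself; about 1 N at the toe. A tight grip on the toe can drag the frame along
- leg_pivot (a point): pivot of the leg; in the frame's own axes 22 mm in front of (-x), 60 mm to the right (-y) and 90 mm up from the hinge
- leg_toe (a point): middle of the free part of the leg's toe: a round steel bar 12 mm wide along the jig's y at the leg's end, 125 mm from the pivot, jutting 60 mm outward (-y) of the leg, past the frame's side; this point is 38 mm outward of the leg, 30 mm outside the frame. Pinch it across, or push it
- stud: bystander in the rack: 12 mm shank with a plain round head 26 mm wide and only 12 mm tall. Origin at its lower tip
- plunger: bystander in the rack: 12 mm shank, 20 mm collar and a thin 8 mm stem, 18 mm tall above the rack. Origin at its lower tip
- collar: bystander: steel ring 26 mm wide, 10 mm tall, lying on the front left part of the jig's base plate
- driver: bystander: screwdriver lying on the bench at the far left, beyond the rack
- spanner: bystander: wrench lying on the bench at the right
- gear: bystander: black toothed wheel 78 mm wide, 28 mm tall, behind on the left
- air_cylinder: bystander: aluminium air cylinder 90 mm long, 48 mm tall over its white fittings, lying at the left
- grease_jar: bystander: white jar 60 mm wide, 70 mm tall, at the right

How it is judged:
By the outcome, as a careful person would: the job done as asked, in the order asked, and still so for the second after the job is handed in, while the arm keeps its last pose, push and grip.
It also fails if it takes over 64 s, if anything falls off the work surface, if the arm or the gripper's body presses on something with over 40 N, if the wrist force passes 120 N, or if a joint passes its speed limit or range.

## Working session

There is one attempt and no reset: what is moved stays moved. The work goes in short steps, each a Python script; the robot and the scene stay as the last script left them, time stands still between calls to the robot, and variables do not carry over. Pictures are saved under pics/ and viewed, at most 10 in all, crops included, and the job is handed in when it is done.

```bash
ls; mkdir -p pics; python3 - <<'E'
from plant import *
import cv2,pickle
d={}
for n in ("scene","top","wrist"):
    r=get_image(n); d[n]=r; 
    cv2.imwrite(f"pics/{n}0.png",r["image"][:,:,::-1])
    print(n,r["K"].tolist(),r["R"].round(4).tolist(),r["t"].round(4).tolist())
pickle.dump(d,open("d0.pkl","wb"))
print(current_time(),current_eef_rot(),finger_overhang() if callable(finger_overhang) else finger_overhang)
E
```

```text
pics
scene [[500.77323333324335, 0.0, 320.5376109327385], [0.0, 500.77323333324335, 192.91448212647143], [0.0, 0.0, 1.0]] [[-0.8308, 0.5566, -0.0049], [0.3237, 0.476, -0.8177], [-0.4528, -0.6809, -0.5756]] [0.4859, -0.0411, 1.7444]
top [[368.3688310349436, 0.0, 317.5229843055186], [0.0, 368.3688310349436, 207.71923739047298], [0.0, 0.0, 1.0]] [[0.072, -0.9974, -0.0011], [-0.9737, -0.07, -0.2167], [0.2161, 0.0167, -0.9762]] [-0.0225, 0.6199, 1.1808]
wrist [[309.70691628693146, 0.0, 320.98249753650333], [0.0, 309.70691628693146, 202.449820137132], [0.0, 0.0, 1.0]] [[0.3652, 0.9309, -0.0016], [0.8915, -0.3492, 0.2885], [0.268, -0.1068, -0.9575]] [-0.5728, -0.0288, 0.3927]
0.15 [-5.83661162e-01 -3.08630097e+00  2.67527804e-03] 0.025
```

View pics/scene0.png

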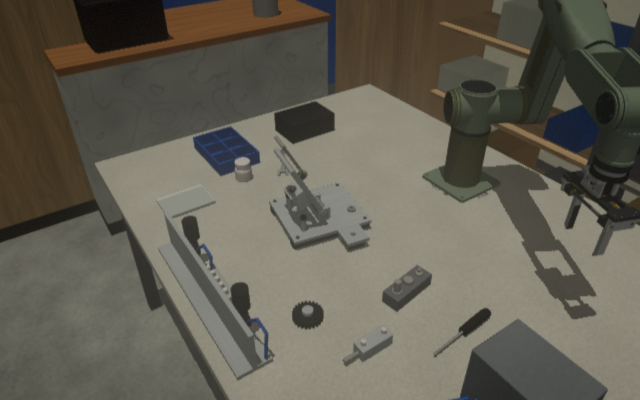

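View pics/top0.png

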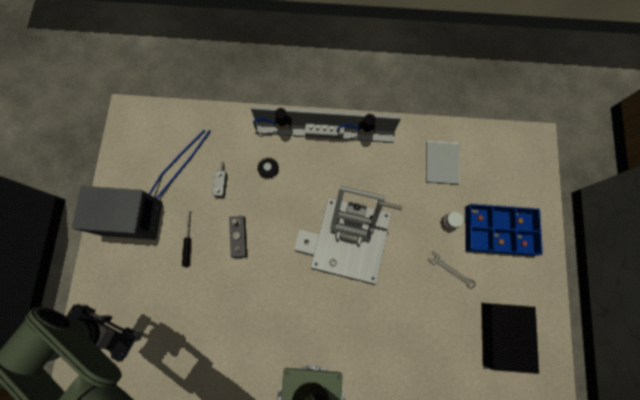

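The scene view shows the jig around (318,210) and the rack around (407,287). In the top view the jig is at about (350,235), the lock hole at about (306,241) and the rack at (237,237). I'll enlarge both views.

```bash
python3 - <<'E'
import cv2
a=cv2.imread("pics/top0.png")[175:295,222:412]; cv2.imwrite("pics/topc.png",cv2.convertScaleAbs(cv2.resize(a,None,fx=4.2,fy=4.2,interpolation=cv2.INTER_CUBIC),alpha=1.4))
a=cv2.imread("pics/scene0.png")[130:310,260:440]; cv2.imwrite("pics/scenec.png",cv2.convertScaleAbs(cv2.resize(a,(600,600),interpolation=cv2.INTER_CUBIC),alpha=1.4))
E
```

```text
(no output)
```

View pics/topc.png

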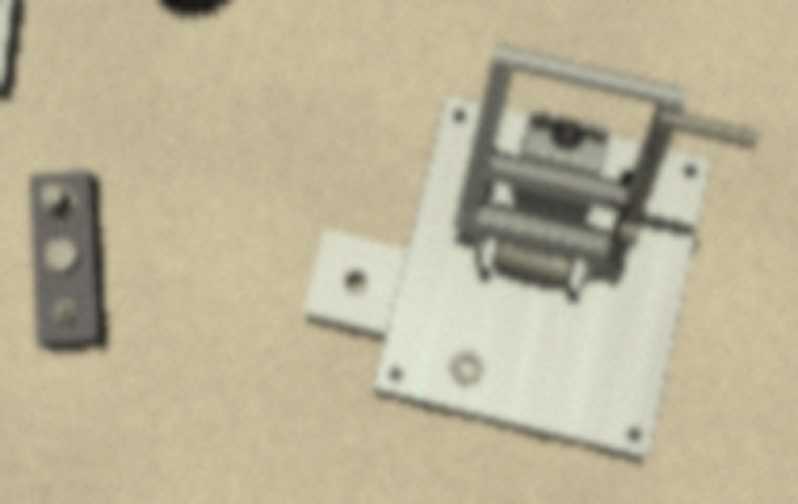

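View pics/scenec.png

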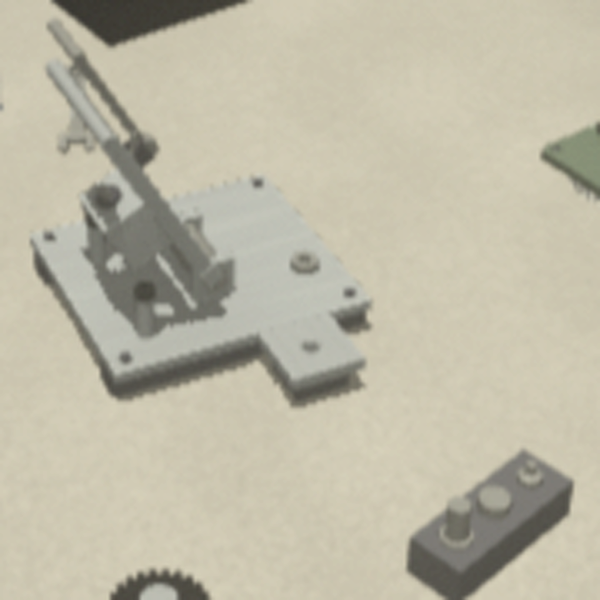

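```bash
cat > fit.py <<'E'
import numpy as np,pickle
from scipy.optimize import least_squares
d=pickle.load(open("d0.pkl","rb"))
def proj(c,X):
    r=d[c]; p=np.asarray(X)@r["R"].T+r["t"]; q=p@r["K"].T; return q[...,:2]/q[...,2:]
T=lambda u,v:("top",((u+.5)/4.2-.5+222,(v+.5)/4.2-.5+175))
S=lambda u,v:("scene",((u+.5)/(10/3)-.5+260,(v+.5)/(10/3)-.5+130))
def fit(obs,x0,name):
    def W(x,P): c,s=np.cos(x[2]),np.sin(x[2]); return np.array([x[0]+c*P[0]-s*P[1],x[1]+s*P[0]+c*P[1],P[2]])
    f=lambda x:np.concatenate([proj(o[0],W(x,P))-o[1] for P,o in obs])
    r=least_squares(f,x0,loss="soft_l1"); print(name,r.x.round(4),"\n",f(r.x).reshape(-1,2).round(1).tolist())
    return r.x,W
L=np.sin(.5),np.cos(.5)
bar=lambda y:(.215*L[0],y,.058+.215*L[1])
# toe folded: leg dir along frame, 22mm front, 90+125 up
toe=lambda y:(-.022*L[1]+.215*L[0],y,.058+.022*L[0]+.215*L[1])
j=[((.12,.1,.036),T(450,98)),((.12,-.125,.036),T(708,158)),((-.13,.1,.036),T(378,388)),((-.13,-.125,.036),T(643,453)),
((-.05,.135,.036),T(356,280)),((-.015,.17,.036),T(325,230)),((-.085,.17,.036),T(305,316)),
((-.05,.135,.036),S(311,347)),((-.13,-.125,.036),S(258,177)),((-.13,.1,.036),S(372,300)),((.12,.1,.036),S(112,382)),((.12,-.125,.036),S(33,237)),
(bar(.068),T(500,52)),(bar(-.068),T(683,97)),(toe(-.12),T(757,137))]
jig,W=fit(j,[.5,-.05,-.2],"jig")
r=[((.07,.025,.038),T(30,177)),((.07,-.025,.038),T(95,173)),((-.07,-.025,.038),T(103,340)),((-.07,.025,.038),T(40,347)),
((-.07,-.025,.038),S(523,452)),((-.07,.025,.038),S(573,487)),((.07,.025,.038),S(460,598)),((.07,-.025,.038),S(410,545)),
((.045,0,.074),S(459,501)),((.045,0,.042),S(457,535)),((0,0,.05),S(494,497)),((0,0,.05),T(60,254))]
rack,_=fit(r,[.5,.25,0],"rack")
print("hole",W(jig,(-.05,.135,.036)),"pin",W(rack,(.045,0,.074)))
E
python3 fit.py
```

```text
jig [ 0.5337 -0.0893 -0.1657] 
 [[-0.9, -1.1], [0.7, -0.6], [-0.9, -0.0], [1.7, 0.6], [-0.0, 0.2], [-0.1, -0.1], [-0.4, -0.8], [-0.2, -0.2], [1.3, -0.8], [-0.3, 0.0], [0.8, -1.9], [-1.8, -0.5], [-1.7, 0.1], [0.3, -0.0], [-0.2, 0.1]]
rack [0.5091 0.2908 0.1725] 
 [[-0.3, -0.3], [-1.3, -0.8], [-0.9, -0.1], [-0.7, -0.3], [-0.2, -0.8], [0.1, -1.8], [0.1, -7.3], [-0.3, -2.1], [0.2, 1.1], [-0.3, -0.0], [0.0, 0.2], [0.1, 0.1]]
hole [0.50661009 0.05211497 0.036     ] pin [0.55339562 0.29849111 0.074     ]
```

```bash
cat > h.py <<'E'
from plant import *
import numpy as np,cv2,pickle
from scipy.spatial.transform import Rotation as Ro
def down(th):  # fingers close along world yaw th; pick half-turn with smallest last joint
    return [(Ro.from_euler("z",th+s)*Ro.from_euler("x",np.pi)).as_rotvec() for s in (np.pi/2,-np.pi/2)]
def best(p,th):
    o=[(abs(q[5]),i) for i,v in enumerate(down(th)) if (q:=solve_ik(p,v)) is not None]
    return down(th)[min(o)[1]]
def shot(name,c="wrist",box=None,f=1):
    r=get_image(c); pickle.dump(r,open(f"{name}.pkl","wb")); im=r["image"][:,:,::-1]
    if box: im=im[box[1]:box[3],box[0]:box[2]]
    cv2.imwrite(f"pics/{name}.png",cv2.convertScaleAbs(cv2.resize(im,None,fx=f,fy=f,interpolation=cv2.INTER_CUBIC),alpha=1.4)); return r
def fproj(r,X):
    p=r["R"]@np.asarray(X)+r["t"]; n=np.hypot(p[0],p[1]); a=np.arctan2(n,p[2]); return r["K"][:2,2]+r["K"][0,0]*a*p[:2]/n
def ray(r,uv,z):
    q=(np.array(uv)-r["K"][:2,2])/r["K"][0,0]; a=np.linalg.norm(q); dc=np.r_[q/a*np.sin(a),np.cos(a)]
    w=r["R"].T@dc; C=-r["R"].T@r["t"]; return C+w*(z-C[2])/w[2]
E
sed -i '/S(460,598)/s/((.07,.025,.038),S(460,598)),//' fit.py; python3 fit.py | grep -A1 -E "rack|hole"
python3 - <<'E'
from h import *
p=[.551,.298,.20]; v=best(p,.15+np.pi/2); print(v)
move_pose(p,v); r=shot("w_rack"); print(fproj(r,[.551,.298,.074]),current_joint_pos())
p=[.49,.06,.2]; v=best(p,-.166)
move_pose(p,v); r=shot("w_hole"); print(fproj(r,[.5066,.052,.036]),current_joint_pos(),current_time())
a=cv2.imread("pics/w_rack.png");b=cv2.imread("pics/w_hole.png")
cv2.imwrite("pics/both.png",np.vstack([a[:,:],b[:,:]])[:, :])
E
```

```text
rack [0.5087 0.2904 0.1707] 
 [[-0.1, -0.2], [-1.2, -0.7], [-0.8, 0.0], [-0.6, -0.2], [-0.2, -0.9], [0.1, -1.9], [-0.3, -2.3], [0.2, 0.9], [-0.3, -0.2], [0.0, 0.1], [0.2, 0.2]]
hole [0.50661009 0.05211497 0.036     ] pin [0.55303414 0.29800039 0.074     ]
[ 2.35398618e-01 -3.13276107e+00 -1.91826291e-16]
[320.51175833 198.5867632 ] [ 3.59420129e-01  3.21499283e-01  1.41881594e+00  3.47934141e-04
  1.40141111e+00 -1.36275524e+00]
[337.57401848 191.8407323 ] [-5.24063734e-02  4.12700729e-02  1.74725339e+00  1.77379919e-04
  1.35263704e+00  1.11845073e-01] 3.1083
```

```bash
python3 - <<'E'
import cv2,numpy as np
a=cv2.imread("pics/w_rack.png")[125:265,270:370];b=cv2.imread("pics/w_hole.png")[125:265,290:390]
cv2.imwrite("pics/wc.png",cv2.resize(np.hstack([a,b]),None,fx=4,fy=4,interpolation=cv2.INTER_CUBIC))
E
```

```text
(no output)
```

View pics/wc.png

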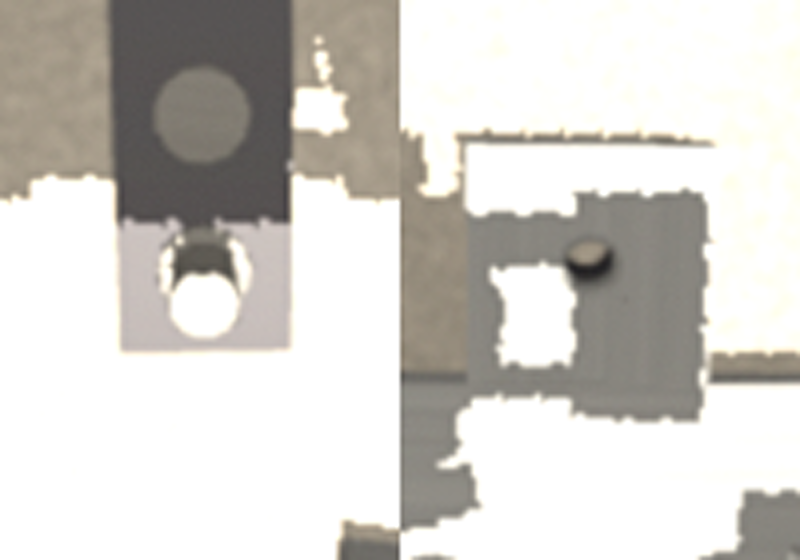

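```bash
python3 - <<'E'
from h import *
L=lambda n:pickle.load(open(n+".pkl","rb"))
g=lambda u,v,x0:((u+.5)/4-.5+x0,(v+.5)/4-.5+125)
a,b=L("w_rack"),L("w_hole")
print("pin",ray(a,g(204,304,270),.074)," stud",ray(a,g(201,115,270),.05))
print("hole",ray(b,g(188.5,259.5,290),.036),"lug L/R",ray(b,g(67,259,290),.036),ray(b,g(307,259,290),.036))
print("rack edges",[ray(a,g(x,y,270),.038) for x,y in((110,0),(291,0),(121,350),(290,350))])
E
```

```text
pin [0.55310412 0.2984345  0.074     ]  stud [0.50893389 0.29093829 0.05      ]
hole [0.50608935 0.0548566  0.036     ] lug L/R [0.47226825 0.06061299 0.036     ] [0.53945351 0.04956781 0.036     ]
rack edges [array([0.48291647, 0.26216953, 0.038     ]), array([0.47562797, 0.31038904, 0.038     ]), array([0.5807794 , 0.27854252, 0.038     ]), array([0.57351573, 0.32648366, 0.038     ])]
```

```bash
python3 - <<'E'
from h import *
p=[.5531,.2984,.16]; v=best(p,.165+np.pi/2)
move_pose(p,v); move_linear([p[0],p[1],.070],vel=.08,stop_force=15); print(current_tool_pos())
grab(); print("w",current_grip_width(),current_gripper_force())
move_linear([p[0],p[1],.16],vel=.12); print("w",current_grip_width())
h=[.5063,.0537]; v=best([*h,.16],-.166)
move_pose([*h,.16],v)
r=shot("w_held",box=(240,110,400,310),f=3); t=get_image("top")
move_linear([*h,.108],vel=.1)
s=move_linear([*h,.0675],vel=.025,stop_force=10); print(s,current_tool_pos(),current_contact_force(),current_grip_width(),current_time())
E
```

```text
[0.55373028 0.29867448 0.07082719]
w 0.016401570798872975 29.995404481887817
w 0.016389259159792405
False [0.50666386 0.05380118 0.06792788] [-0.48716432  1.0649353   2.12998082] 0.016192208487574234 11.6583
```

```bash
python3 - <<'E'
from h import *
p=current_tool_pos()
s=move_linear([.5063,.0537,.062],vel=.02,stop_force=12); print(s,current_tool_pos(),current_contact_force(),current_grip_width())
open_gripper(); print(current_contact_force())
p=current_tool_pos(); move_linear([p[0],p[1],.18],vel=.15)
r=shot("w_home",box=(220,100,420,250),f=4); print(fproj(r,[.5063,.0537,.072]),current_time())
s=get_image("scene"); cv2.imwrite("pics/s_home.png",cv2.convertScaleAbs(cv2.resize(s["image"][170:250,300:400,::-1],None,fx=5,fy=5,interpolation=cv2.INTER_CUBIC),alpha=1.4))
E
```

```text
True [0.50699764 0.05413549 0.06778954] [-0.05191557  0.14496523  4.49254726] 0.016001966858715185
[-0.66929434  0.41698635  0.1162173 ]
[322.78111674 202.14663869] 14.0667
```

View pics/s_home.png

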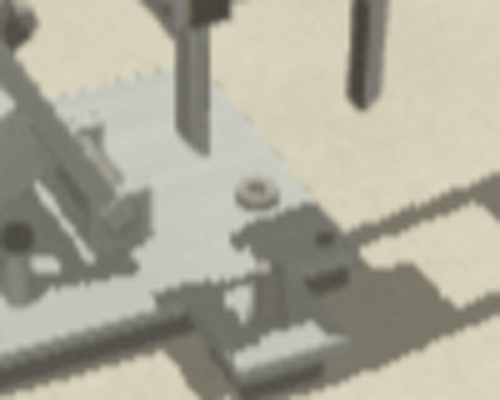

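The pin's handle stands in the lug at (268,300), and the descent stopped exactly at home height. I'll tap its top to check, then push the leg over.

```bash
cat >> h.py <<'E'
JIG=(.5341,-.0875,-.1657)
def J(x,y,z): c,s=np.cos(JIG[2]),np.sin(JIG[2]); return [JIG[0]+c*x-s*y,JIG[1]+s*x+c*y,z]
E
python3 - <<'E'
from h import *
grab(); p=current_tool_pos()
move_linear([p[0],p[1],.105],vel=.15)
s=move_linear([p[0],p[1],.088],vel=.03,stop_force=12); print("tap",s,current_tool_pos(),current_contact_force())
move_linear([p[0],p[1],.34],vel=.25)
q=J(.125,-.098,.34); v=best(q,JIG[2]+np.pi/2); print(v)
move_pose(q,v)
move_linear(J(.125,-.098,.225),vel=.2,stop_force=10)
s=move_linear(J(-.085,-.098,.225),vel=.12,stop_force=12); print("push",s,current_tool_pos(),J(-.085,-.098,.225),current_contact_force())
sleep(.3)
shot("s_leg","scene",box=(250,120,400,260),f=4); print(current_time())
E
```

```text
tap False [0.50689846 0.0544084  0.08791369] [ 0.48454928  0.17654971 -0.27484215]
[ 3.13081668e+00 -2.59983287e-01 -1.59193850e-17]
push False [ 0.43449123 -0.17025441  0.22497799] [np.float64(0.4340998405635983), np.float64(-0.17013757083006642), 0.225] [-0.20422322 -0.70479704  0.73321124]
22.1583
```

View pics/s_leg.png

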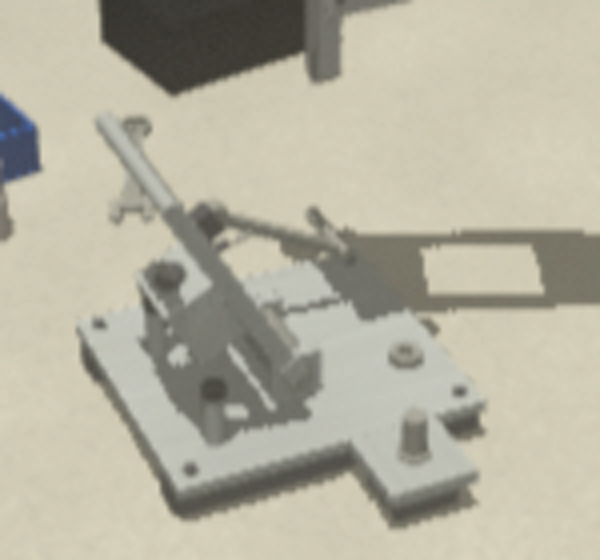

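```bash
python3 - <<'E'
from h import *
print(current_grip_width(),current_gripper_force())
r=pickle.load(open("s_leg.pkl","rb"))
def pj(X):
    q=r["K"]@(r["R"]@np.array(X)+r["t"]); return ((q[:2]/q[2]-[250,120]+.5)*4-.5).round()
for a in (2.0,2.2,2.4,2.5,2.583):
    x,z=.0238+.125*np.sin(.5-a),.1475+.125*np.cos(.5-a); print(a,pj(J(x,-.06,z)),pj(J(x,-.12,z)))
print("pivot",pj(J(.0238,-.06,.1475)),"hole",pj(J(-.05,.135,.036)),"home collar top",pj(J(-.05,.135,.040)),"handle top",pj(J(-.05,.135,.072)))
E
```

```text
0.00032761978797423813 0.0
2.0 [361. 173.] [328. 137.]
2.2 [360. 200.] [327. 164.]
2.4 [353. 228.] [320. 191.]
2.5 [347. 241.] [315. 204.]
2.583 [342. 252.] [310. 215.]
pivot [213. 219.] hole [413. 457.] home collar top [414. 453.] handle top [415. 418.]
```

```bash
python3 - <<'E'
from h import *
out=[]
for c,n in (("scene",0),("top",1)):
    r=get_image(c); q=r["K"]@(r["R"]@np.array(J(-.05,.135,.05))+r["t"]); u,v=(q[:2]/q[2]).astype(int)
    im=cv2.resize(r["image"][v-20:v+20,u-20:u+20,::-1],(400,400),interpolation=cv2.INTER_CUBIC)
    im=cv2.convertScaleAbs(im,alpha=1.3)
    for z in (.036,.04,.072):
        q=r["K"]@(r["R"]@np.array(J(-.05,.135,z))+r["t"]); p=((q[:2]/q[2]-[u-20,v-20]+.5)*10).astype(int); cv2.circle(im,tuple(map(int,p)),2,(0,0,255),-1)
    out.append(im)
cv2.imwrite("pics/pin.png",np.hstack(out))
E
```

```text
(no output)
```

View pics/pin.png

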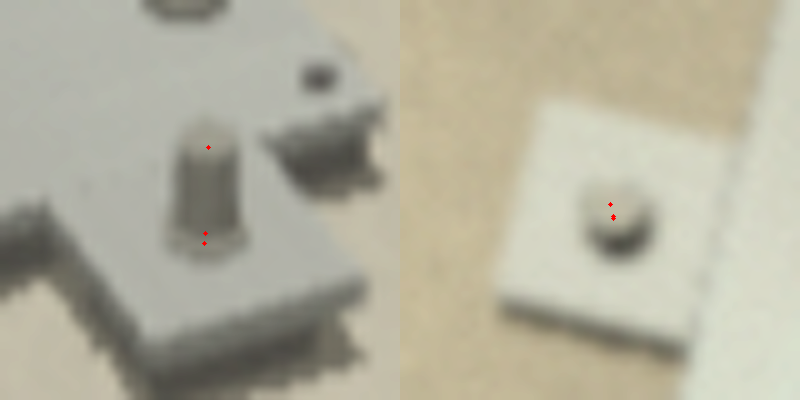

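The pin collar sits flat on the lug, with its mid-height about where predicted (205,240), and the handle top is near (208,137). The leg toe, from (347,255) to (314,213), matches the fully-down prediction. Next I'll grasp the bar, keep the tool in line with the frame, and raise it.

```bash
cat >> h.py <<'E'
def frame_pose(lam,d,flip,off=(0,0)):
    u=np.array([np.sin(lam),0,np.cos(lam)]); b=np.array([off[0],0,.058+off[1]])+u*(.215+.006+d)
    y=np.array([np.cos(lam),0,-np.sin(lam)])*flip; M=np.column_stack([np.cross(y,-u),y,-u])
    return J(*b),(Ro.from_euler("z",JIG[2])*Ro.from_matrix(M)).as_rotvec()
E
python3 - <<'E'
from h import *
for f in (1,-1):
    print(f,[None if (q:=solve_ik(*frame_pose(l,d,f))) is None else q.round(2).tolist() for l,d in((.5,.1),(.5,0),(.25,0),(0,0))])
p=current_tool_pos(); move_linear([p[0],p[1],.38],vel=.25); open_gripper()
f=min((1,-1),key=lambda f:abs(solve_ik(*frame_pose(.5,.1,f))[5]) if solve_ik(*frame_pose(.5,.1,f)) is not None else 99); print(f)
move_pose(*frame_pose(.5,.1,f))
r=shot("w_bar",box=(220,100,420,250),f=4)
print(((fproj(r,J(.1031,0,.2467))-[220,100]+.5)*4),((fproj(r,J(.1031,.068,.2467))-[220,100]+.5)*4),((fproj(r,J(.1031,-.068,.2467))-[220,100]+.5)*4),current_time())
E
```

```text
1 [[-0.26, 0.87, 0.4, -0.07, 2.37, -0.14], [-0.27, 0.72, 0.81, -0.06, 2.1, -0.12], [-0.29, 0.4, 1.19, -0.03, 1.8, -0.13], [-0.32, 0.09, 1.53, 0.0, 1.52, -0.16]]
-1 [None, None, None, None]
1
[411.34613951 406.10926776] [411.23115143 116.21916149] [411.28326856 661.13534453] 25.7167
```

View pics/w_bar.png

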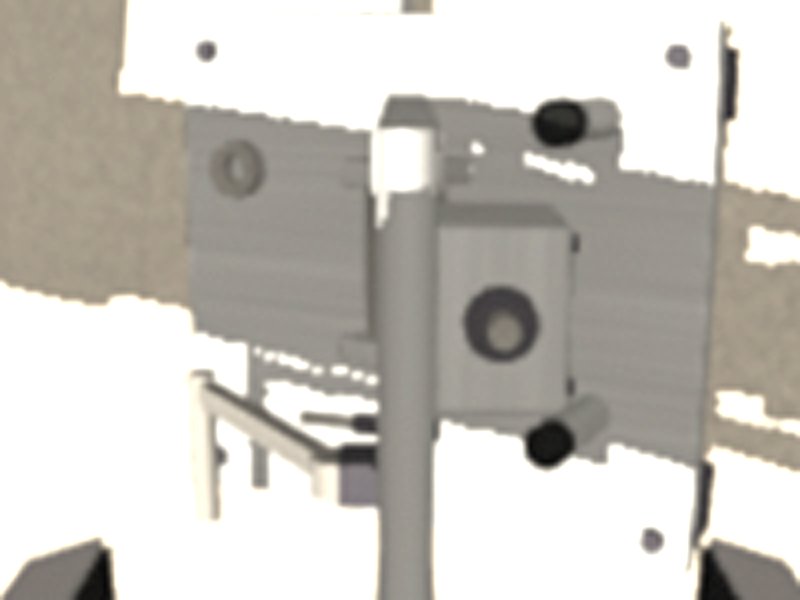

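The wrist view shows the bar vertical at column ~406 (predicted 411), centred between the fingers, with the leg down at the lower left. I'll grasp and raise it now.

```bash
python3 - <<'E'
from h import *
p,v=frame_pose(.5,0,1); print(move_linear(p,v,vel=.1,stop_force=12))
grab(); print("w",current_grip_width(),current_gripper_force(),current_contact_force())
for l in np.arange(.4,-.001,-.1):
    move_linear(*frame_pose(max(l,0),0,1),vel=.04); print(round(l,2),current_contact_force().round(1),round(current_grip_width(),4))
sleep(.3); print(current_tool_pos(),frame_pose(0,0,1)[0],current_time())
s=get_image("scene"); t=get_image("top"); pickle.dump((s,t),open("fin.pkl","wb"))
cv2.imwrite("pics/fin.png",cv2.convertScaleAbs(cv2.resize(s["image"][110:260,250:440,::-1],None,fx=4,fy=4,interpolation=cv2.INTER_CUBIC),alpha=1.4))
E
```

```text
False
w 0.011831321897573232 29.422145783901215 [-0.36033256 -0.03372347  0.11236819]
0.4 [ 2.4 -0.3 -1.5] 0.0117
0.3 [ 2.5  1.5 -0.6] 0.0117
0.2 [ 1.2  2.2 -1.4] 0.0118
0.1 [ 1.7  3.6 -0.2] 0.0122
0.0 [ 2.3  5.3 -0.1] 0.0124
[ 0.53446918 -0.08705953  0.27901154] [np.float64(0.5341), np.float64(-0.0875), np.float64(0.279)] 31.9167
```

View pics/fin.png

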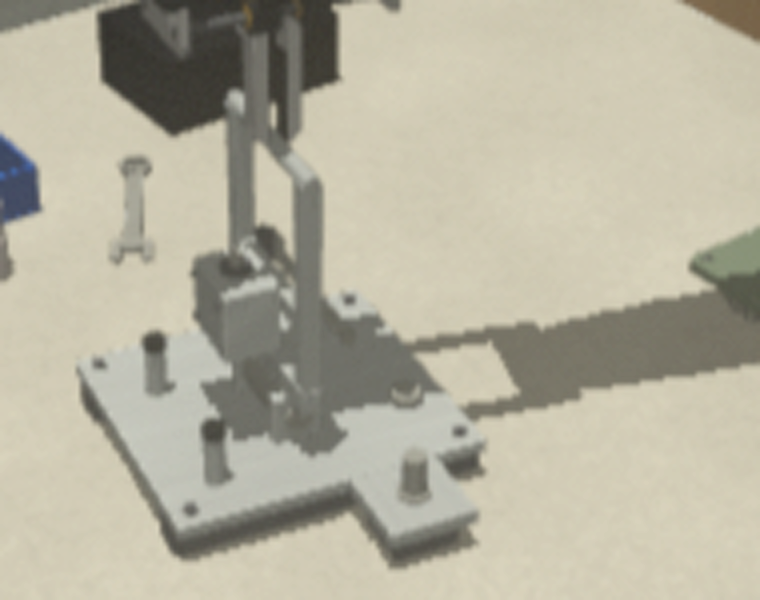

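The frame stands upright, with the leg down behind it and the pin seated at (414,475). A gentle nudge will bring the toe firmly onto its stop, then I'll hand in.

```bash
python3 - <<'E'
from h import *
s=move_linear(J(-.004,0,.279),vel=.01,stop_force=5); print(s,current_tool_pos(),current_contact_force(),current_grip_width())
sleep(1); print(current_tool_pos(),np.abs(current_joint_velocities()).max(),current_contact_force(),current_time())
print(hand_in())
E
```

```text
True [ 0.53390446 -0.08681841  0.27897762] [ 1.47302842 -1.02565108  2.08537933] 0.012110527939422936
[ 0.53372057 -0.08669315  0.27896643] 0.001119134297474962 [ 2.91871624 -5.07188492  4.07795886] 33.3417
the job is handed in; nothing more can be done
None
```

I handed the job in at 33.3 s with the pin home, the leg flipped down to its stop, and the gripper still holding the frame upright. One check is unexplained: tapping down on the pin's handle met nothing at 63 mm, where a home pin's top should be at 72 mm. I took the pin as home because the push stopped at the expected height and the pictures show its collar on the lug.

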